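# Fit the sprung hanger pin in the sloped bag board

## Task

Take the orange-handled sprung pin out of its grey holder block, set its tip down in the dark slot of the sloped blue board with the pin square to the slope, so that the sprung tip is pushed in against the slot's floor, and slide it along the slot until the tip springs into the unmarked hole in its floor. Push the pin fully home, so that its collar lies flat on the board, let go of it, and leave the other things on the bench where they are.

Things in the scene. Friction and masses are not known exactly. Their poses are not given: they have to be found in the camera images.
- pin: Locating pin, 88 mm long, 0.16 kg, upright in the holder at the start. Origin: centre of the underside of its steel collar (diameter 36, z 0 to 8 mm); z runs along the pin to the handle's top. Round orange handle, diameter 26, z 8 to 70 mm, to be gripped. Below the collar a round sprung steel tip, diameter 14, sticks out 18 mm, its end chamfered 3 mm wide by 4 mm high.
- plunger (a joint): How far the sprung tip is pushed into the pin, m: 0 = fully out, 0.012 = fully in. The spring pushes it out with about 2 N at 0, 4 N at 0.006 and 6 N at 0.012.
- pin_tip (a point): Centre of the end face of the sprung tip (18 mm below the collar's underside when out).
- holder: Fixed grey block, 64 x 64 x 36 mm, origin at the centre of its underside; the pin stands upright in the hole in its top (diameter 17 mm, 26 mm deep), the collar resting on the top, 36 mm above the bench.
- board: Fixed sloped board, 260 mm wide (its y), 145 mm deep; origin: centre of its underside, x to its high rear edge. The face (blue frame, aluminium plates) rises at 24 degrees from 40 mm above the bench at the front, where a lip stands 8 mm above it, to 100 mm at the rear. The front looks towards the robot and to its right. A slot with a flat black floor runs across the face.
- slot (a point): Centre of the slot's mouth, level with the aluminium face. x: up the slope, y: along the slot, z: straight out of the face. Slot: 20 mm wide, y -55 to +55 mm, 4 mm deep. In its floor, on the centre line, somewhere from y = -34 to +34 mm, is one unmarked round blind hole, diameter 17 mm, 20 mm deep below the floor. The collar is wider than the slot and comes to rest on the face.
- label_roll: White roll of labels, 68 mm across, 41 mm high, standing on the bench; to be left alone.
- bench_timer: Pale bench timer, 82 x 58 x 22 mm; to be left alone.
- code_reader: Black hand-held barcode reader, 178 x 65 x 40 mm, lying on the bench; to be left alone.

How it is judged:
By the outcome, as a careful person would: the job done as asked, in the order asked, and still so for the second after the job is handed in, with the robot touching nothing.
It also fails if it takes over 54 s, if anything falls off the work surface, if the arm or the gripper's body presses on something with over 40 N, if the wrist force passes 120 N, or if a joint passes its speed limit or range.

## Robot

A 7-joint arm with a two-finger parallel gripper is mounted at the origin on a cart in front of the work surface, level with it; the furniture and walls round the work are solid. World frame = base frame: x ahead of the robot, y to its left, z up, the work surface at z = 0. Lengths are in m, angles in rad, forces in N, time in s.
With the tool pointing down it reaches from about 0.35 to 0.9 m from the base axis. Payload 8.1 kg.
Tool frame: the origin (TCP) lies on the centre line of the jaws, within the pads' length; the fingertips stand 19 mm ahead of it and the grasp point (between the pads) is the TCP (arm.tip_reach is the distance from the TCP to the fingertips, in m); z points along the fingers, y is the line along which they close (so a half turn about z gives the same grasp; the last joint's range is limited). The gripper opens to 92 mm and grips with 3 to 60 N. Pads are 19 mm wide; open, the fingers measure 130 mm over their backs; the gripper's body (75 mm by 190 mm) begins 47 mm behind the grasp point.
Start: joints at [-1.288, 0.434, 0.025, 1.573, -0.012, 1.134, -0.075], TCP at [0.235, 0.579, 0.211] pointing down, gripper open.
Joint ranges: [-2.62, 2.62], [-0.44, 2.09], [-1.27, 1.32], [0.08, 2.57], [-1.32, 4.46], [0.12, 2], [-2.74, 2.74]. Speed limits (rad/s): [2.22, 2.22, 3.01, 3.01, 3.14, 3.14, 3.14].

## Interface

Orientations are given as a rotation vector (axis times angle).
In Python, from cell import arm gives the robot as it stands.
- The arm moves only by the tool arm_command, never from a script. Its argument "targets" is a list that holds one entry, the list of rows, each a list of 6 numbers: the shift along the tool's x, y, z in m, then the turn, a rotation vector about the tool's x, y, z in rad. A call has 1 to 10 rows; each row shifts and turns the commanded pose from where the row before left it, along the tool's axes as they then stand; what a row does not reach is not made up. A row lasts 1/8 s, in which the tool goes at most 62.5 mm and 10.7 degrees, less where a joint would pass 70% of its speed; a pose out of reach is approached as far as the arm can. A call with a gripper value outside its range is refused whole. "jaw" is the finger opening in m, from 0 to 0.0918, set as the call begins (left out, the last holds). The fingers move at their own pace and stop on an object; "newtons" is the grip in N (left out, the last holds). Time passes only in rows, so rows that do not move let the fingers close. It gives the time, the measured TCP pose, the force, the opening and the grip force at its end, in the units of the state.
- arm.observe(): the state, without advancing time (a new reading comes with each control period).
- arm.get_image(name): name is "scene" or "top"; returns a dict with "pixels" (480x640x3 uint8, red, green, blue), "z_map" (480x640 float32, m along the optical axis (not along the pixel's ray), 0 where there is no reading), "fx", "fy", "cx", "cy" (pixels), "dist" ([k1, k2, p1, p2, k3] as OpenCV has them; the pictures are not rectified), "xyz" and "rotation" of the camera in the world. Camera axes: x right, y down, z forward; pixel columns grow to the right and rows downward; lengths in m; the calibration is good to about 2 mm. A picture is of the moment at which its call begins.
- arm.sign_off(): hands the job in; it is judged then, once.
The state is a dict: "clock": time; "joints": joint angles; "dq": joint speeds; "joint_efforts": joint torques, N m; "position": TCP position; "ee_rot": TCP orientation; "force": force on the tool from outside, world axes, zero at the start; "ft_torque": the same for the moment, N m; "width": opening from 0.0 (shut) to 1.0 (fully open); "gripper_force": force on a finger pad.
Only numpy, scipy, OpenCV 4.12 (cv2) and the standard library are available. Lean on these libraries where they do the work, as an engineer would, in place of code of your own. Each camera call takes 0.05 s, during which the arm holds its last target. There are 200 camera calls.

## Working session

There is one attempt and no reset: what is moved stays moved. The work goes in short steps, Python scripts to look and compute and a tool call to move; the robot and the scene stay as the last step left them, time stands still between calls to the robot, and variables do not carry over. Pictures are saved under pics/ and viewed, at most 10 in all, crops included, and the job is handed in when it is done.

Besides the shell and the picture viewer there is one more tool, called after "Emit:" in YAML: its name, and indented under it one key for each argument. arm_command: Moves the arm, as the interface text tells. Its arguments: {"type":"object","properties":{"targets":{"type":"array","items":{"type":"array","items":{"type":"array","items":{"type":"number"}}}},"jaw":{"type":"number"},"newtons":{"type":"number"}},"required":["targets"]}

```bash
ls; mkdir -p pics; cat > h.py <<'E'
import numpy as np, cv2, pickle
from cell import arm
from scipy.spatial.transform import Rotation as R
def grab(n):
    d=arm.get_image(n); pickle.dump(d,open(f'pics/{n}.pkl','wb')); return d
def load(n): return pickle.load(open(f'pics/{n}.pkl','rb'))
def cloud(d):
    K=np.array([[d['fx'],0,d['cx']],[0,d['fy'],d['cy']],[0,0,1]])
    v,u=np.mgrid[0:480,0:640]
    p=cv2.undistortPoints(np.stack([u,v],-1).reshape(-1,1,2).astype(float),K,np.array(d['dist'])).reshape(480,640,2)
    z=d['z_map'][...,None]
    c=np.concatenate([p*z,z],-1)
    Rm=np.array(d['rotation']); Rm=Rm if Rm.shape==(3,3) else R.from_rotvec(Rm).as_matrix()
    w=c@Rm.T+np.array(d['xyz']); w[d['z_map']==0]=np.nan
    return w
E
python3 - <<'E'
from h import *
for n in ('scene','top'):
    d=grab(n); cv2.imwrite(f'pics/{n}0.png',d['pixels'][...,::-1]); print(n,d['xyz'],d['rotation'],d['fx'],d['dist'])
print(arm.observe())
E
```

```text
pics
scene [-0.32312936 -0.20511633  1.17219827] [-2.06723342  1.52839835 -0.54356048] 559.4956700437795 [-0.01084609  0.          0.          0.          0.        ]
top [0.35893899 0.00358646 1.59133436] [-2.15380831  2.18476729 -0.09849804] 475.48350501074003 [0.03741165 0.         0.         0.         0.        ]
{'clock': 0.1, 'joints': array([-1.28761721,  0.43513831,  0.02495697,  1.57396118, -0.01157994,
        1.13398168, -0.07510473]), 'dq': array([ 0.00046345,  0.00013704, -0.00072295, -0.00329351, -0.00188839,
        0.0005424 ,  0.00027785]), 'joint_efforts': array([ 2.80902677e-03, -6.69127393e+01,  9.87988785e-01, -3.15139174e+01,
       -6.04253006e-02,  3.74873180e-02,  8.88039312e-05]), 'position': array([0.23505269, 0.57863131, 0.21054996]), 'ee_rot': array([-6.02282847e-01, -3.08319175e+00,  2.10189118e-03]), 'force': array([-0.39668856,  0.46722929,  0.25784214]), 'ft_torque': array([-0.01032526, -0.00283474, -0.01541877]), 'gripper_force': 0.0, 'width': 1.0031167137230415}
```

View pics/scene0.png

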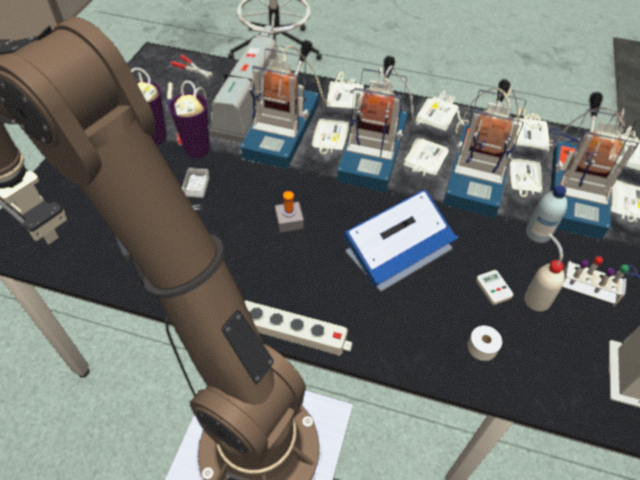

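View pics/top0.png

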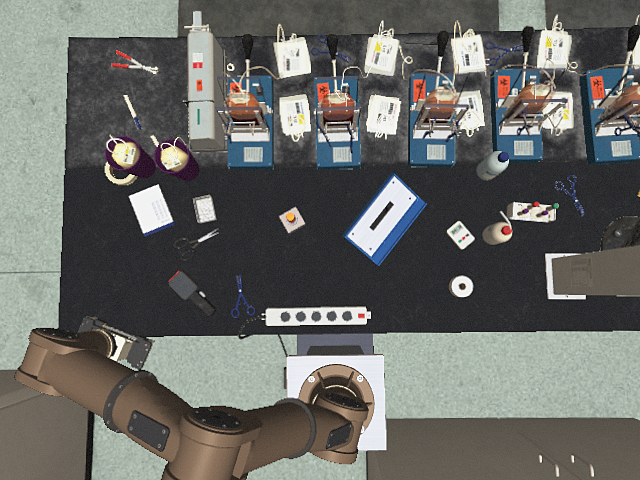

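The scene view shows the pin at about (289,200) and the board's slot at about (398,228). The top view shows the pin at (291,217) and the slot at about (381,216), running from (371,229) to (391,203).

```bash
python3 - <<'E'
from h import *
for n in ('scene','top'):
    d=load(n); w=cloud(d); p=d['pixels'].astype(int)
    hsv=cv2.cvtColor(d['pixels'],cv2.COLOR_RGB2HSV)
    print(n,'table',np.nanmedian(w[(255,300) if n=='top' else (300,250)]))
    org=(hsv[...,0]<20)&(hsv[...,1]>180)&(hsv[...,2]>140)
    box=np.zeros_like(org); 
    if n=='scene': box[180:235,265:310]=1
    else: box[200:235,275:310]=1
    q=w[org&box]; print('orange',len(q),np.nanmedian(q,0),np.nanmin(q,0),np.nanmax(q,0))
    top=q[q[:,2]>np.nanmax(q[:,2])-.006]; print(' top',np.median(top,0),len(top))
    g=w[box&~org&(abs(w[...,2]-.036)<.006)]
    print(' holder top',len(g),np.median(g,0),cv2.minAreaRect((g[:,:2]*1000).astype(np.float32)))
    # board plane: white plates
    bx=np.zeros_like(org)
    if n=='scene': bx[185:290,340:465]=1
    else: bx[170:270,340:432]=1
    pl=bx&(hsv[...,1]<60)&(hsv[...,2]>180)&(w[...,2]>.035)
    P=w[pl]; P=P[~np.isnan(P).any(1)]
    for _ in range(3):
        c=P.mean(0); nn=np.linalg.svd(P-c)[2][2]; nn*=np.sign(nn[2]); r=(P-c)@nn; P=P[abs(r)<.004]
    print(' plane',len(P),c,nn,'tilt',np.degrees(np.arccos(nn[2])),'std',r.std(),P[:,2].min(),P[:,2].max())
    sl=bx&(hsv[...,2]<90)
    k,l,st,_=cv2.connectedComponentsWithStats(sl.astype(np.uint8))
    for i in range(1,k):
        if st[i,4]>40: print('  comp',st[i], w[l==i].mean(0) )
    S=w[sl]
    # slot pixels: intersect rays with plane, near center
    Rm=R.from_rotvec(d['rotation']).as_matrix() if np.shape(d['rotation'])==(3,) else d['rotation']
    cam=np.array(d['xyz'])
    cen=(398,228) if n=='scene' else (381,216)
    i=l[cen[1],cen[0]]; v=w[l==i]; v=v[~np.isnan(v).any(1)]; v=v-cam; X=cam+v*(((c-cam)@nn)/(v@nn))[:,None]
    ex=-np.array([nn[0],nn[1],0]); ex-=ex@nn*nn; ex/=np.linalg.norm(ex); ey=np.cross(nn,ex)
    m=X.mean(0); print('  slot mean on plane',m,'ex',ex,'ey',ey)
    uv=np.c_[(X-m)@ex,(X-m)@ey]; print('  extents',uv.min(0),uv.max(0),cv2.minAreaRect((uv*1000).astype(np.float32)), 'yaw',np.degrees(np.arctan2(ex[1],ex[0])))
E
```

```text
scene table 0.14478274679999278
orange 129 [0.5877037  0.13218337 0.08753453] [ 0.57913151  0.12271949 -0.00362001] [0.70426582 0.18440163 0.11054826]
 top [0.59238485 0.13316802 0.10638493] 36
 holder top 337 [0.58579937 0.13020663 0.0353519 ] ((595.0771484375, 135.69265747070312), (69.79452514648438, 64.49665832519531), 29.580610275268555)
 plane 2940 [ 0.59151752 -0.15662882  0.07530099] [-0.25417555 -0.31262649  0.91523738] tilt 23.76053916911244 std 0.0019440164817647568 0.05042600252360785 0.10068697054274733
  comp [ 340  185  125  105 6370] [nan nan nan]
  comp [382 218  32  20 172] [nan nan nan]
  slot mean on plane [ 0.59721947 -0.15589211  0.07713615] ex [0.57736977 0.71014338 0.40291505] ey [-7.75911685e-01  6.30841547e-01 -2.77555756e-17]
  extents [-0.00628988 -0.05040189] [0.00657454 0.04884714] ((0.2359943389892578, -0.7759284973144531), (12.79222583770752, 99.27166748046875), 0.1924363672733307) yaw 50.887762347910964
top table 0.11062360480484255
orange 24 [0.59710371 0.13562678 0.1057869 ] [0.58354104 0.12410667 0.07178189] [0.60649515 0.14665613 0.10972848]
 top [0.59711463 0.13671402 0.1067461 ] 17
 holder top 266 [0.59154004 0.13303763 0.03621   ] ((595.1040649414062, 133.7845916748047), (64.45645904541016, 63.52458572387695), 30.223388671875)
 plane 1647 [ 0.59488764 -0.15857167  0.07738455] [-0.25630646 -0.31659661  0.91327629] tilt 24.037888392906954 std 0.002040266734544897 0.05178208626662406 0.10235264302874403
  comp [ 340  170   92  100 5532] [nan nan nan]
  comp [370 202  23  28 151] [nan nan nan]
  slot mean on plane [ 0.59849733 -0.15652557  0.0791069 ] ex [0.57465075 0.709824   0.40734066] ey [-0.7772281   0.62921895  0.        ]
  extents [-0.00805236 -0.05171499] [0.00800671 0.05230943] ((-0.08507394790649414, 0.291534423828125), (16.002050399780273, 104.0320053100586), 0.11509465426206589) yaw 51.00747868557714
```

Pin axis is at about (0.595, 0.135), with its top at 0.106 as expected. The slot centre is at about (0.598, -0.156, 0.078), with yaw 51° and tilt 24°, which matches the given sizes. I'll work out the first moves from these.

```bash
cat >> h.py <<'E'
yaw=np.radians(51.0); t=np.radians(24.0)
ex=np.array([np.cos(yaw)*np.cos(t),np.sin(yaw)*np.cos(t),np.sin(t)])
ey=np.array([-np.sin(yaw),np.cos(yaw),0]); nz=np.cross(ex,ey)
slot=np.array([.598,-.1562,.078])
def frame(y,z): return np.c_[np.cross(y,z),y,z]
Rdown=frame(-ey,np.array([0,0,-1.])); Rslope=frame(-ey,-nz)
def pose():
    o=arm.observe(); return o,o['position'],R.from_rotvec(o['ee_rot']).as_matrix()
def rel(P,Rm,pT,RT,n=1):
    rv=R.from_matrix(Rm.T@RT).as_rotvec(); st=R.from_rotvec(rv/n).as_matrix()
    A=sum(np.linalg.matrix_power(st,k) for k in range(n))
    return np.round(np.r_[np.linalg.solve(A,Rm.T@(pT-P)),rv/n],4)
E
python3 - <<'E'
from h import *
o,P,Rm=pose()
A=np.array([.595,.135,.2])
print('translate/10',rel(P,Rm,A,Rm,10)); print('rotate/11',rel(A,Rm,A,Rdown,11))
print('down',rel(A,Rdown,np.array([.595,.135,.081]),Rdown,1))
E
```

```text
translate/10 [-0.05   -0.0276  0.0011  0.      0.      0.    ]
rotate/11 [ 0.000e+00 -0.000e+00  0.000e+00 -1.000e-04  1.000e-04  1.696e-01]
down [0.    0.    0.119 0.    0.    0.   ]
```

Emit:
arm_command:
  targets:
    - [[-0.05, -0.0276, 0.001, 0, 0, 0], [-0.05, -0.0276, 0.001, 0, 0, 0], [-0.05, -0.0276, 0.001, 0, 0, 0], [-0.05, -0.0276, 0.001, 0, 0, 0], [-0.05, -0.0276, 0.001, 0, 0, 0], [-0.05, -0.0276, 0.001, 0, 0, 0], [-0.05, -0.0276, 0.001, 0, 0, 0], [-0.05, -0.0276, 0.001, 0, 0, 0], [-0.05, -0.0276, 0.001, 0, 0, 0], [-0.05, -0.0276, 0.001, 0, 0, 0]]

```text
clock: 1.35
position: [0.5953, 0.1337, 0.2009]
ee_rot: [-0.602, -3.083, 0.0]
force: [0.9, -0.5, -0.4]
width: 1.003
gripper_force: 0.0
```

Emit:
arm_command:
  targets:
    - [[0, 0, 0, 0, 0, 0.18], [0, 0, 0, 0, 0, 0.18], [0, 0, 0, 0, 0, 0.18], [0, 0, 0, 0, 0, 0.18], [0, 0, 0, 0, 0, 0.18], [0, 0, 0, 0, 0, 0.18], [0, 0, 0, 0, 0, 0.18], [0, 0, 0, 0, 0, 0.18], [0, 0, 0, 0, 0, 0.18], [0, 0, 0, 0, 0, 0.18]]
  jaw: 0.07

```text
clock: 2.6
position: [0.5942, 0.1352, 0.2008]
ee_rot: [-2.794, -1.437, 0.001]
force: [-0.1, -0.3, -1.1]
width: 0.762
gripper_force: 0.0
```

Emit:
arm_command:
  targets:
    - [[0, 0, 0, 0, 0, 0.066], [0, 0, 0, 0, 0, 0], [0, 0, 0, 0, 0, 0]]

```text
clock: 2.98
position: [0.5944, 0.1352, 0.201]
ee_rot: [-2.835, -1.354, 0.001]
force: [0.3, 0.8, 0.0]
width: 0.76
gripper_force: 0.0
```

Emit:
arm_command:
  targets:
    - [[0, 0, 0.04, 0, 0, 0], [0, 0, 0.04, 0, 0, 0], [0, 0, 0.03, 0, 0, 0], [0, 0, 0.01, 0, 0, 0], [0, 0, 0, 0, 0, 0]]

```text
clock: 3.6
position: [0.5946, 0.135, 0.0813]
ee_rot: [-2.836, -1.352, 0.001]
force: [0.6, 0.3, -0.3]
width: 0.763
gripper_force: 0.0
```

Emit:
arm_command:
  targets:
    - [[0, 0, 0, 0, 0, 0], [0, 0, 0, 0, 0, 0], [0, 0, 0, 0, 0, 0], [0, 0, 0, 0, 0, 0], [0, 0, 0, 0, 0, 0], [0, 0, 0, 0, 0, 0]]
  jaw: 0.015
  newtons: 35

```text
clock: 4.35
position: [0.5948, 0.1351, 0.0814]
ee_rot: [2.836, 1.352, 0.001]
force: [0.3, -0.0, 1.3]
width: 0.265
gripper_force: 35.0
```

```bash
python3 - <<'E'
from h import *
o,P,Rm=pose(); L=.0454
A=P+[0,0,.119]; B=slot+ey*.044+nz*(L+.045)
print(B,A,nz); print('move/9',rel(A,Rm,B,Rslope,9))
E
```

```text
[ 0.5406661  -0.15708478  0.16058451] [0.59475708 0.13512    0.20035229] [-0.25596766 -0.31609374  0.91354546]
move/9 [-0.0295  0.0158 -0.001   0.      0.0465 -0.    ]
```

Emit:
arm_command:
  targets:
    - [[0, 0, -0.02, 0, 0, 0], [0, 0, -0.04, 0, 0, 0], [0, 0, -0.04, 0, 0, 0], [0, 0, -0.02, 0, 0, 0], [0, 0, 0, 0, 0, 0]]

```text
clock: 4.97
position: [0.5953, 0.1353, 0.2024]
ee_rot: [2.836, 1.352, 0.004]
force: [0.6, -0.7, -1.5]
width: 0.264
gripper_force: 35.0
```

Emit:
arm_command:
  targets:
    - [[-0.0295, 0.0158, -0.001, 0, 0.0465, 0], [-0.0295, 0.0158, -0.001, 0, 0.0465, 0], [-0.0295, 0.0158, -0.001, 0, 0.0465, 0], [-0.0295, 0.0158, -0.001, 0, 0.0465, 0], [-0.0295, 0.0158, -0.001, 0, 0.0465, 0], [-0.0295, 0.0158, -0.001, 0, 0.0465, 0], [-0.0295, 0.0158, -0.001, 0, 0.0465, 0], [-0.0295, 0.0158, -0.001, 0, 0.0465, 0], [-0.0295, 0.0158, -0.001, 0, 0.0465, 0], [0, 0, 0, 0, 0, 0]]

```text
clock: 6.22
position: [0.5384, -0.161, 0.1587]
ee_rot: [-2.633, -1.242, -0.553]
force: [-0.2, 0.8, -0.4]
width: 0.269
gripper_force: 35.0
```

```bash
python3 - <<'E'
from h import *
o,P,Rm=pose(); print(P,np.round(Rm.T@Rslope,3),o['joints'])
d=grab('scene'); im=d['pixels'][150:310,320:490,::-1]; a=cv2.resize(im,None,fx=3.5,fy=3.5,interpolation=cv2.INTER_CUBIC)
d=grab('top'); b=d['pixels'][160:280,330:440,::-1]
cv2.imwrite('pics/s1.png',a); 
E
```

```text
[ 0.53837636 -0.16104606  0.15872923] [[ 1.     0.009  0.003]
 [-0.009  1.    -0.001]
 [-0.003  0.001  1.   ]] [ 0.04824319  0.39356311  0.55848436  1.95985029 -0.78587647  0.95808574
  0.38205578]
```

View pics/s1.png

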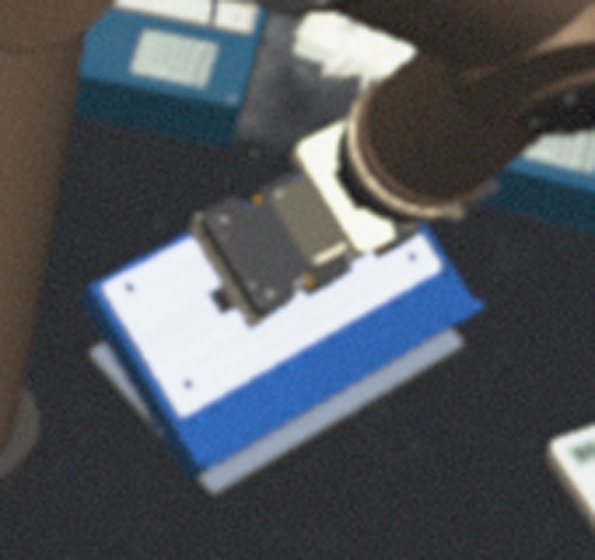

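The crop shows the gripper above the left half of the board, and the slot's left end is visible at crop pixel (222,300). The pin itself is hidden. I'll correct the offset and go down.

```bash
python3 - <<'E'
from h import *
o,P,Rm=pose(); L=.0454
for h in (.045,.022): print(rel(P,Rm,slot+ey*.044+nz*(L+h),Rslope,1))
E
```

```text
[ 0.0006  0.0006 -0.0005 -0.0015  0.0016 -0.0029]
[ 0.0006  0.0007  0.0225 -0.0015  0.0016 -0.0029]
```

Emit:
arm_command:
  targets:
    - [[0.0006, 0.0006, 0.01, 0, 0, 0], [0, 0, 0.01, 0, 0, 0], [0, 0, 0.003, 0, 0, 0], [0, 0, 0, 0, 0, 0]]

```text
clock: 6.82
position: [0.5476, -0.149, 0.1402]
ee_rot: [-2.626, -1.253, -0.557]
force: [-0.5, 0.1, -0.9]
width: 0.266
gripper_force: 35.0
```

Emit:
arm_command:
  targets:
    - [[0, 0, 0.002, 0, 0, 0], [0, 0, 0.002, 0, 0, 0], [0, 0, 0.002, 0, 0, 0], [0, 0, 0, 0, 0, 0]]

```text
clock: 7.32
position: [0.5491, -0.1476, 0.1349]
ee_rot: [-2.626, -1.252, -0.558]
force: [0.2, 0.0, -1.8]
width: 0.267
gripper_force: 35.0
```

```bash
cat >> h.py <<'E'
def rep(L=.0454):
    o,P,Rm=pose(); S=np.c_[ex,ey,nz]; q=S.T@(P-nz*L-slot)
    print('t',round(o['clock'],2),'collar in slot mm',np.round(q*1000,1),'F slot',np.round(S.T@o['force'],1),'rotres',np.round(R.from_matrix(Rm.T@Rslope).as_rotvec(),4),'w',round(o['width'],3),o['gripper_force'])
E
python3 -c "
from h import *
rep()"
```

```text
t 7.33 collar in slot mm [ 1.1 43.4 16.4] F slot [-0.6 -0.2 -1.7] rotres [-0.0001  0.0004 -0.0005] w 0.267 34.98903886269545
```

Emit:
arm_command:
  targets:
    - [[-0.001, 0, 0, 0, 0, 0], [0, 0, 0.001, 0, 0, 0], [0, 0, 0.001, 0, 0, 0], [0, 0, 0, 0, 0, 0], [0, 0, 0, 0, 0, 0]]

```text
clock: 7.95
position: [0.5491, -0.1478, 0.1328]
ee_rot: [-2.626, -1.252, -0.558]
force: [-0.2, 0.5, -1.8]
width: 0.261
gripper_force: 35.0
```

```bash
python3 -c "
from h import *
rep()"
```

```text
t 7.95 collar in slot mm [ 0.1 43.3 14.5] F slot [-0.4  0.5 -1.8] rotres [ 0.0002  0.0004 -0.0004] w 0.261 34.98909360176185
```

Emit:
arm_command:
  targets:
    - [[0, 0, 0.001, 0, 0, 0], [0, 0, 0.001, 0, 0, 0], [0, 0, 0.001, 0, 0, 0], [0, 0, 0.001, 0, 0, 0], [0, 0, 0, 0, 0, 0]]

```text
clock: 8.57
position: [0.5502, -0.1466, 0.1292]
ee_rot: [-2.627, -1.252, -0.558]
force: [-1.3, -1.1, 1.9]
width: 0.265
gripper_force: 35.0
```

```bash
python3 -c "
from h import *
rep()"
```

```text
t 8.57 collar in slot mm [ 0.1 43.2 10.5] F slot [-0.7  0.3  2.5] rotres [ 0.0004  0.0003 -0.0005] w 0.265 35.00096580712125
```

Contact with the floor came at a collar height of about 14 mm, as expected. I'll press a little more and start sliding.

Emit:
arm_command:
  targets:
    - [[0, 0, 0.001, 0, 0, 0], [0, 0, 0.001, 0, 0, 0], [0, 0.0015, 0, 0, 0, 0], [0, 0.0015, 0, 0, 0, 0], [0, 0.0015, 0, 0, 0, 0], [0, 0.0015, 0, 0, 0, 0], [0, 0, 0, 0, 0, 0]]

```text
clock: 9.45
position: [0.5553, -0.1498, 0.1273]
ee_rot: [-2.626, -1.252, -0.558]
force: [-3.5, -0.7, 1.4]
width: 0.265
gripper_force: 35.0
```

```bash
python3 -c "
from h import *
rep()"
```

```text
t 9.45 collar in slot mm [ 0.1 37.2  8.5] F slot [-2.   2.2  2.4] rotres [ 0.0002  0.0004 -0.0004] w 0.265 34.98263535278966
```

Emit:
arm_command:
  targets:
    - [[0, 0.0015, 0, 0, 0, 0], [0, 0.0015, 0, 0, 0, 0], [0, 0.001, 0, 0, 0, 0]]

```text
clock: 9.82
position: [0.5585, -0.1523, 0.1273]
ee_rot: [-2.626, -1.252, -0.558]
force: [-3.0, 0.5, 3.1]
width: 0.266
gripper_force: 35.0
```

Emit:
arm_command:
  targets:
    - [[0, 0.0015, 0, 0, 0, 0], [0, 0.0015, 0, 0, 0, 0], [0, 0.001, 0, 0, 0, 0]]

```text
clock: 10.2
position: [0.5616, -0.1548, 0.1273]
ee_rot: [-2.626, -1.252, -0.558]
force: [-2.6, 0.6, 1.8]
width: 0.263
gripper_force: 35.0
```

```bash
python3 -c "
from h import *
rep()"
```

```text
t 10.2 collar in slot mm [ 0.1 29.2  8.5] F slot [-0.3  2.4  2.1] rotres [ 0.0002  0.0003 -0.0003] w 0.263 34.98126069185673
```

Emit:
arm_command:
  targets:
    - [[0, 0.0015, 0, 0, 0, 0], [0, 0.0015, 0, 0, 0, 0], [0, 0.0015, 0, 0, 0, 0]]

```text
clock: 10.58
position: [0.565, -0.1576, 0.1273]
ee_rot: [-2.626, -1.252, -0.558]
force: [-2.7, -0.1, 2.6]
width: 0.264
gripper_force: 35.0
```

Emit:
arm_command:
  targets:
    - [[0, 0.0015, 0, 0, 0, 0], [0, 0.0015, 0, 0, 0, 0], [0, 0.0015, 0, 0, 0, 0]]

```text
clock: 10.95
position: [0.5686, -0.1604, 0.1273]
ee_rot: [-2.626, -1.252, -0.558]
force: [-2.3, -0.5, 2.0]
width: 0.262
gripper_force: 35.0
```

Emit:
arm_command:
  targets:
    - [[0, 0.0015, 0, 0, 0, 0], [0, 0.0015, 0, 0, 0, 0], [0, 0.0015, 0, 0, 0, 0]]

```text
clock: 11.32
position: [0.572, -0.1632, 0.1273]
ee_rot: [-2.626, -1.252, -0.558]
force: [-2.2, 0.0, 1.5]
width: 0.266
gripper_force: 35.0
```

Emit:
arm_command:
  targets:
    - [[0, 0.0015, 0, 0, 0, 0], [0, 0.0015, 0, 0, 0, 0], [0, 0.0015, 0, 0, 0, 0]]

```text
clock: 11.7
position: [0.5755, -0.1661, 0.1273]
ee_rot: [-2.626, -1.252, -0.558]
force: [-2.8, -0.0, 1.9]
width: 0.267
gripper_force: 35.0
```

Emit:
arm_command:
  targets:
    - [[0, 0.0015, 0, 0, 0, 0], [0, 0.0015, 0, 0, 0, 0], [0, 0.0015, 0, 0, 0, 0]]

```text
clock: 12.08
position: [0.579, -0.1689, 0.1273]
ee_rot: [-2.626, -1.252, -0.558]
force: [-2.5, -0.0, 1.5]
width: 0.268
gripper_force: 35.0
```

Emit:
arm_command:
  targets:
    - [[0, 0.0015, 0, 0, 0, 0], [0, 0.0015, 0, 0, 0, 0], [0, 0.0015, 0, 0, 0, 0]]

```text
clock: 12.45
position: [0.5825, -0.1717, 0.1273]
ee_rot: [-2.626, -1.252, -0.558]
force: [-1.3, -0.9, 2.3]
width: 0.269
gripper_force: 35.0
```

```bash
python3 -c "
from h import *
rep()"
```

```text
t 12.45 collar in slot mm [0.1 2.3 8.5] F slot [-0.4  0.4  2.7] rotres [ 0.0001  0.0003 -0.0004] w 0.269 34.981009039183846
```

Emit:
arm_command:
  targets:
    - [[0, 0.0015, 0, 0, 0, 0], [0, 0.0015, 0, 0, 0, 0], [0, 0.0015, 0, 0, 0, 0]]

```text
clock: 12.82
position: [0.5861, -0.1746, 0.1273]
ee_rot: [-2.626, -1.252, -0.558]
force: [-2.7, 0.1, 2.3]
width: 0.267
gripper_force: 35.0
```

Emit:
arm_command:
  targets:
    - [[0, 0.0015, 0, 0, 0, 0], [0, 0.0015, 0, 0, 0, 0], [0, 0.0015, 0, 0, 0, 0]]

```text
clock: 13.2
position: [0.5895, -0.1774, 0.1273]
ee_rot: [-2.626, -1.252, -0.558]
force: [-2.3, -0.7, 1.2]
width: 0.268
gripper_force: 35.0
```

Emit:
arm_command:
  targets:
    - [[0, 0.0015, 0, 0, 0, 0], [0, 0.0015, 0, 0, 0, 0], [0, 0.0015, 0, 0, 0, 0]]

```text
clock: 13.58
position: [0.593, -0.1803, 0.1273]
ee_rot: [-2.626, -1.252, -0.558]
force: [-2.7, -0.3, 2.3]
width: 0.269
gripper_force: 35.0
```

Emit:
arm_command:
  targets:
    - [[0, 0.0015, 0, 0, 0, 0], [0, 0.0015, 0, 0, 0, 0], [0, 0.0015, 0, 0, 0, 0]]

```text
clock: 13.95
position: [0.5965, -0.1831, 0.1273]
ee_rot: [-2.626, -1.252, -0.558]
force: [-2.7, 1.2, 2.1]
width: 0.266
gripper_force: 35.0
```

Emit:
arm_command:
  targets:
    - [[0, 0.0015, 0, 0, 0, 0], [0, 0.0015, 0, 0, 0, 0], [0, 0.0015, 0, 0, 0, 0]]

```text
clock: 14.32
position: [0.6006, -0.1866, 0.1274]
ee_rot: [-2.628, -1.252, -0.559]
force: [0.5, -0.9, -1.4]
width: 0.269
gripper_force: 35.0
```

The normal force has dropped to the pin's weight, so the tip has sprung in. Checking where it is.

```bash
python3 -c "
from h import *
rep()"
```

```text
t 14.32 collar in slot mm [  0.1 -21.2   8.7] F slot [-0.9 -0.9 -1.2] rotres [ 0.002   0.0006 -0.0004] w 0.269 35.00365198712416
```

Emit:
arm_command:
  targets:
    - [[0, 0, 0.001, 0, 0, 0], [0, 0, 0.001, 0, 0, 0], [0, 0, 0, 0, 0, 0]]

```text
clock: 14.7
position: [0.6008, -0.1856, 0.1255]
ee_rot: [-2.627, -1.252, -0.558]
force: [3.0, -2.4, -2.1]
width: 0.264
gripper_force: 35.1
```

```bash
python3 -c "
from h import *
rep()"
```

```text
t 14.7 collar in slot mm [  0.1 -20.7   6.5] F slot [-0.8 -3.9 -1.9] rotres [ 0.0011  0.0005 -0.0004] w 0.264 35.09851294904365
```

Emit:
arm_command:
  targets:
    - [[0, 0.0008, 0, 0, 0, 0], [0, 0, 0, 0, 0, 0], [0, 0, 0, 0, 0, 0]]

```text
clock: 15.08
position: [0.6011, -0.1857, 0.1255]
ee_rot: [-2.626, -1.252, -0.558]
force: [2.0, -1.9, -2.0]
width: 0.265
gripper_force: 35.1
```

```bash
python3 -c "
from h import *
rep()"
```

```text
t 15.07 collar in slot mm [  0.1 -21.    6.5] F slot [-1.  -2.7 -1.7] rotres [ 0.0001  0.0003 -0.0004] w 0.265 35.06596197759791
```

Emit:
arm_command:
  targets:
    - [[0, 0.001, 0, 0, 0, 0], [0, 0, 0, 0, 0, 0], [0, 0, 0, 0, 0, 0]]

```text
clock: 15.45
position: [0.6016, -0.1861, 0.1253]
ee_rot: [-2.626, -1.252, -0.557]
force: [0.0, -0.8, -0.5]
width: 0.267
gripper_force: 35.0
```

```bash
python3 -c "
from h import *
rep()"
```

```text
t 15.45 collar in slot mm [  0.1 -21.7   6.4] F slot [-0.7 -0.5 -0.2] rotres [-0.0005  0.0003 -0.0004] w 0.267 35.00599851883635
```

Emit:
arm_command:
  targets:
    - [[0, 0.0003, 0.001, 0, 0, 0], [0, 0, 0.001, 0, 0, 0], [0, 0, 0.001, 0, 0, 0], [0, 0, 0.001, 0, 0, 0], [0, 0, 0, 0, 0, 0]]

```text
clock: 16.08
position: [0.603, -0.1851, 0.1217]
ee_rot: [-2.626, -1.252, -0.557]
force: [0.4, -0.2, -1.6]
width: 0.267
gripper_force: 35.0
```

```bash
python3 -c "
from h import *
rep()"
```

```text
t 16.07 collar in slot mm [  0.1 -22.1   2.4] F slot [-0.5 -0.5 -1.5] rotres [-0.0002  0.0004 -0.0004] w 0.267 34.988909643434454
```

Free. Down to seat.

Emit:
arm_command:
  targets:
    - [[0, 0, 0.001, 0, 0, 0], [0, 0, 0.001, 0, 0, 0], [0, 0, 0.0005, 0, 0, 0], [0, 0, 0, 0, 0, 0]]

```text
clock: 16.58
position: [0.6037, -0.1845, 0.1195]
ee_rot: [-2.626, -1.252, -0.558]
force: [-0.1, 0.6, -1.7]
width: 0.265
gripper_force: 35.0
```

```bash
python3 -c "
from h import *
rep()"
```

```text
t 16.57 collar in slot mm [  0.1 -22.2  -0.1] F slot [-0.4  0.5 -1.7] rotres [ 0.0001  0.0004 -0.0004] w 0.265 34.98890498362016
```

Emit:
arm_command:
  targets:
    - [[0, 0, 0.0007, 0, 0, 0], [0, 0, 0.0007, 0, 0, 0], [0, 0, 0, 0, 0, 0]]

```text
clock: 16.95
position: [0.6039, -0.1851, 0.1188]
ee_rot: [-2.628, -1.251, -0.558]
force: [-3.8, -2.5, 4.3]
width: 0.264
gripper_force: 35.0
```

```bash
python3 -c "
from h import *
rep()"
```

```text
t 16.95 collar in slot mm [ -0.5 -22.8  -0.6] F slot [-2.2  1.3  5.7] rotres [ 0.0013  0.0007 -0.0009] w 0.264 34.99044968826638
```

Emit:
arm_command:
  targets:
    - [[0, 0, 0.001, 0, 0, 0], [0, 0, 0.001, 0, 0, 0], [0, 0, 0, 0, 0, 0]]

```text
clock: 17.32
position: [0.6043, -0.1856, 0.1184]
ee_rot: [-2.629, -1.251, -0.56]
force: [-9.7, -5.7, 17.6]
width: 0.264
gripper_force: 35.0
```

```bash
python3 -c "
from h import *
rep()"
```

```text
t 17.32 collar in slot mm [ -0.8 -23.4  -0.9] F slot [-2.5  3.9 20.3] rotres [ 0.003   0.0002 -0.0013] w 0.264 35.0297035445692
```

Seated firmly at 20 N. I'll ease off the push, then let go.

Emit:
arm_command:
  targets:
    - [[0, 0, -0.001, 0, 0, 0], [0, 0, -0.0005, 0, 0, 0], [0, 0, 0, 0, 0, 0]]

```text
clock: 17.7
position: [0.604, -0.1853, 0.1186]
ee_rot: [-2.628, -1.251, -0.559]
force: [-4.9, -4.3, 6.9]
width: 0.264
gripper_force: 35.0
```

Emit:
arm_command:
  targets:
    - [[0, 0, 0, 0, 0, 0], [0, 0, 0, 0, 0, 0], [0, 0, 0, 0, 0, 0], [0, 0, 0, 0, 0, 0]]
  jaw: 0.06

```text
clock: 18.2
position: [0.6043, -0.1836, 0.1177]
ee_rot: [-2.626, -1.252, -0.558]
force: [0.2, -0.2, 0.5]
width: 0.63
gripper_force: 0.0
```

Emit:
arm_command:
  targets:
    - [[0, 0, -0.005, 0, 0, 0], [0, 0, -0.015, 0, 0, 0], [0, 0, -0.03, 0, 0, 0], [0, 0, -0.04, 0, 0, 0], [0, 0, -0.03, 0, 0, 0], [-0.05, 0, 0, 0, 0, 0], [-0.05, 0, 0, 0, 0, 0], [-0.05, 0, 0, 0, 0, 0], [0, 0, 0, 0, 0, 0]]

```text
clock: 19.32
position: [0.4836, -0.3323, 0.1661]
ee_rot: [-2.633, -1.243, -0.555]
force: [0.3, 0.5, 0.7]
width: 0.655
gripper_force: 0.0
```

```bash
python3 - <<'E'
from h import *
rep()
d=grab('scene'); a=cv2.resize(d['pixels'][150:310,320:490,::-1],None,fx=3.5,fy=3.5,interpolation=cv2.INTER_CUBIC); cv2.imwrite('pics/s2.png',a)
t=grab('top'); cv2.imwrite('pics/t2.png',cv2.resize(t['pixels'][160:280,330:440,::-1],None,fx=4.5,fy=4.5,interpolation=cv2.INTER_CUBIC))
S=np.c_[ex,ey,nz]
for n,d in (('s',d),('t',t)):
    w=cloud(d); h=cv2.cvtColor(d['pixels'],cv2.COLOR_RGB2HSV)
    q=(w-slot)@S
    m=(h[...,0]<20)&(h[...,1]>170)&(h[...,2]>130)&(np.abs(q)<[.06,.08,.1]).all(-1)
    p=q[m]; print(n,len(p)); 
    if len(p): print(np.round(1000*np.percentile(p,[2,50,98],0)), 'top', np.round(1000*np.median(p[p[:,2]>np.percentile(p[:,2],98)-.006],0)))
E
```

```text
t 19.32 collar in slot mm [-155.   -21.9  120. ] F slot [0.8 0.  0.4] rotres [ 0.0021  0.003  -0.0076] w 0.655 0.0
s 41
[[-10. -30.  26.]
 [  0. -11.  64.]
 [  6.  -8.  72.]] top [ -3. -13.  67.]
t 76
[[-10. -32.  19.]
 [  7. -22.  67.]
 [ 13. -12.  75.]] top [  2. -23.  72.]
```

View pics/s2.png

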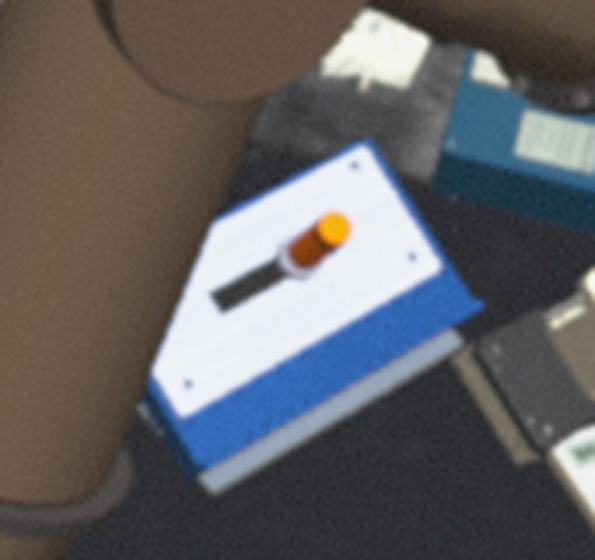

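View pics/t2.png

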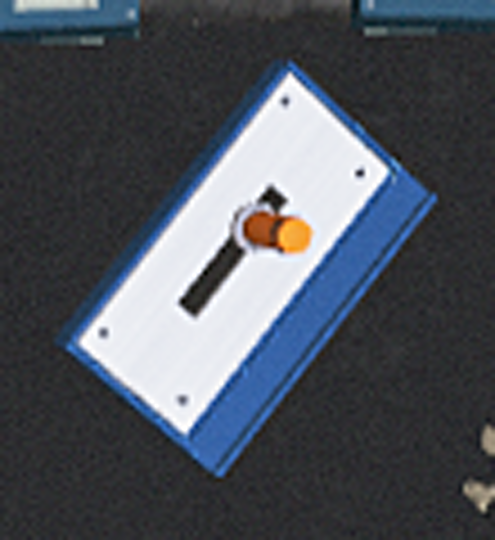

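The scene crop shows the pin standing square in the slot, with its collar at crop (298,255) and handle top at (333,230). The top crop shows the handle top at (291,236). I'll check these against the projected position of a seated pin.

```bash
python3 - <<'E'
from h import *
for n in ('scene','top'):
    d=load(n); K=np.array([[d['fx'],0,d['cx']],[0,d['fy'],d['cy']],[0,0,1]])
    Rm=R.from_rotvec(d['rotation']).as_matrix()
    for h in (.008,.070,.076):
        X=slot-ey*.0225+nz*h
        print(n,h,cv2.projectPoints(X[None],cv2.Rodrigues(Rm.T)[0],-Rm.T@d['xyz'],K,np.array(d['dist']))[0].ravel())
print('seen scene',320+333/3.5,150+230/3.5,'top',330+291/4.5,160+236/4.5)
E
```

```text
scene 0.008 [405.70434714 222.24320558]
scene 0.07 [415.59538682 214.01791649]
scene 0.076 [416.59686228 213.1850662 ]
top 0.008 [386.36118044 210.43293546]
top 0.07 [394.95055897 212.32344608]
top 0.076 [395.8182701  212.51436131]
seen scene 415.1428571428571 215.71428571428572 top 394.6666666666667 212.44444444444446
```

Both views agree with a seated, square pin, so I'm handing the job in.

```bash
python3 -c "
from cell import arm
print(arm.sign_off())"
```

```text
the job is handed in; nothing more can be done
None
```

The pin sprang into the hole at about y = -22 mm along the slot, was pushed home with the collar on the board and released, and the job was handed in at about 19 s with nothing else on the bench disturbed as far as I know.

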